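Test a headset spacer on the steerer gauge and sort it

TASK

Test the black headset spacer that stands on the orange pad: slide it down over the upright gauge pin until it stops, then take it off again. If it went fully home, down to the plate, stand it upright in the blue bay of the tray; if it hung up on the pin's shoulder, stand it upright in the red bay. Leave the other spacer standing on its grey pad.

Things in the scene. Friction and masses are not known exactly. Their poses are not given: they have to be found in the camera images.
- gauge: Bench-fixed alu plate 280 x 80 x 8 mm, any yaw. Origin: centre of its underside, on the axis of its upright steel pin; x along the plate, z up. Pin: dia 34 from z 8 to 38 mm, cone to dia 14 at z 48, then dia 14 pilot to z 63. Flush 74 mm pads: orange centred at x +100 mm (spacer to test), grey at x -100 mm (the other). Either spacer may be on either pad; spacers stand on plate top, z 8 mm.
- spacer_wide: Black tube-shaped spacer, 50 mm outer diameter, 40 mm tall, through bore 42 mm (4 mm wall), about 60 g. Origin: centre of its underside, z along the bore axis, up. On the pin it goes fully home: underside down on the gauge plate.
- spacer_narrow: Black tube-shaped spacer, same 50 mm outer diameter and 40 mm height, but through bore 29 mm (10.5 mm wall), about 110 g. Origin: centre of its underside, z along the bore axis, up. On the pin it hangs up on the shoulder with its underside about 32 mm above the gauge plate.
- tray: Two-bay open plastic tray fixed to the bench, 270 x 140 mm, 30 mm high, walls and floor 4 mm. Origin: centre of its underside, z up. The blue bay is centred at x = +67.5 mm, the red bay at x = -67.5 mm; each is 127 x 132 mm inside. Lies at any yaw.
Things that resemble listed ones, but are neither listed nor needed, are in the scene too. Leave any purple look-alike of the spacer_narrow alone.

How it is judged (in metres and radians):
On the way:
1. the spacer from the orange pad has been slid onto the pin until it stops (to 8 mm of the plate, or 13 mm of its rest on the shoulder), the other still on the grey pad (((horizontal distance between spacer_wide and gauge below 0.008 m and z of spacer_wide in the frame of gauge below 0.016 m and x of spacer_narrow in the frame of gauge between -0.12 and -0.08 m and y of spacer_narrow in the frame of gauge between -0.02 and 0.02 m and z of spacer_narrow in the frame of gauge below 0.015 m and angle between spacer_narrow's own z axis and vertical below 0.18 rad and linear speed of spacer_narrow below 0.02 m/s) or (horizontal distance between spacer_narrow and gauge below 0.012 m and z of spacer_narrow in the frame of gauge below 0.054 m and x of spacer_wide in the frame of gauge between -0.12 and -0.08 m and y of spacer_wide in the frame of gauge between -0.02 and 0.02 m and z of spacer_wide in the frame of gauge below 0.015 m and angle between spacer_wide's own z axis and vertical below 0.18 rad and linear speed of spacer_wide below 0.02 m/s))), for 0.2 s.
At the end, for the whole second after the job is handed in: The tested spacer stands upright (within 10 degrees), at rest on the tray floor, in the blue bay if it is the one that goes fully home or in the red bay if it is the one that hangs up; the other spacer stands upright and at rest on the grey pad, within 20 mm of the pad's centre each way (((x of spacer_wide in the frame of tray between 0.002 and 0.133 m and y of spacer_wide in the frame of tray between -0.065 and 0.065 m and z of spacer_wide in the frame of tray below 0.015 m and angle between each of spacer_wide, spacer_narrow's own z axis and vertical below 0.18 rad and linear speed of each of spacer_wide, spacer_narrow below 0.02 m/s and x of spacer_narrow in the frame of gauge between -0.12 and -0.08 m and y of spacer_narrow in the frame of gauge between -0.02 and 0.02 m and z of spacer_narrow in the frame of gauge below 0.015 m) or (x of spacer_narrow in the frame of tray between -0.133 and -0.002 m and y of spacer_narrow in the frame of tray between -0.065 and 0.065 m and z of spacer_narrow in the frame of tray below 0.015 m and angle between each of spacer_narrow, spacer_wide's own z axis and vertical below 0.18 rad and linear speed of each of spacer_narrow, spacer_wide below 0.02 m/s and x of spacer_wide in the frame of gauge between -0.12 and -0.08 m and y of spacer_wide in the frame of gauge between -0.02 and 0.02 m and z of spacer_wide in the frame of gauge below 0.015 m))); the robot touches nothing.
It also fails if it takes over 45 s, if anything falls off the work surface, if the arm or the gripper's body presses on something with over 40 N, if the wrist force passes 120 N, or if a joint passes its speed limit or range.

ROBOT

A 6-joint arm with a two-finger parallel gripper is mounted at the origin on the work surface. World frame = base frame: x ahead of the robot, y to its left, z up, the work surface at z = 0. Lengths are in mm, angles in rad, forces in N, time in s.
With the tool pointing down it reaches from about 350 to 975 mm from the base axis. Payload 7.1 kg.
Tool frame: the origin (TCP) lies midway between the tips of the shut fingers; the grasp point (between the pads) lies ctrl.grip_point_offset behind it (ctrl.grip_point_offset is the distance from the TCP to the grasp point, in mm); z points along the fingers, y is the direction in which the jaws open and shut (so a half turn about z gives the same grasp; the last joint's range is limited). The gripper opens to 88 mm and grips with 3 to 60 N. Pads are 20 mm wide; open, the fingers measure 115 mm over their backs; the gripper's body (75 mm by 178 mm) begins 61 mm behind the grasp point.
Start: joints at [1.223, 0.423, 1.63, -0, 1.089, -0.019], TCP at [201.785, 591.513, 222.675] pointing down, gripper open.
Joint ranges: [-3, 3], [-0.9, 2.11], [0.09, 2.58], [-1.31, 4.45], [0.11, 2.69], [-2.54, 2.54]. Speed limits (rad/s): [2.39, 2.39, 3.01, 3.14, 3.14, 3.14].

INTERFACE

Orientations are given as a rotation vector (axis times angle).
In Python, from workcell import telemetry, optics, order, ctrl gives the robot as it stands.
- The arm moves only by the tool move_arm, never from a script. Its argument "motion" is a list of rows, each a list of 3 entries, a list of its own where there are three numbers: the opening, from 0 (shut) to 1 (fully open), then the shift along the tool's x, y, z in units of 100 mm (1.0 is 100 mm), then the turn about the tool's z in units of pi/2 rad (1.0 is pi/2 rad). In form: [[gripper, [x, y, z], twist], ...]. A call has 1 to 5 rows; each row shifts and turns the pose as measured when the row begins, along the tool's axes as they then stand; what a row does not reach is not made up. A row lasts 1/12 s, in which the tool goes at most 41.7 mm and 7.16 degrees, less where a joint would pass 70% of its speed; a pose out of reach is approached as far as the arm can. A call with a number of a shift or a turn outside -1 to 1 is refused whole. A call with a gripper value outside its range is refused whole. The fingers move at their own pace and stop on an object; the grip force is fixed at half the most. Time passes only in rows, so rows that do not move let the fingers close. It gives the time, the measured TCP pose, the force and the opening at its end, in the units of the state.
- telemetry.get_obs(): the state, without advancing time (a new reading comes with each control period).
- optics.get_image(name): name is "side" or "top" or "wrist"; returns the picture (480x640x3 uint8, red, green, blue); there is no depth.
- optics.camera_info(name): a dict with "mtx" (3x3 intrinsics, pixels), "k1" (the pictures are not rectified: a ray, as slopes to the right and down, at radius r is drawn at 1 + k1 r^2 times it, then the intrinsics apply), "R" (3x3) and "t" (3): a world point X has camera coordinates R X + t. Camera axes: x right, y down, z forward; pixel columns grow to the right and rows downward; lengths in mm; the calibration is good to about 2 mm. A picture is of the moment at which its call begins: read the wrist's pose just before it. camera_info takes no time and is no camera call; for the wrist camera it gives the pose at the moment of the call.
- order.close_job(): hands the job in, once; it reports no verdict.
Trained networks look in the newest picture that a camera, given by its name, has taken for a name from the list of things; names that differ only in an ending like _2 or _b are one class to them, and where a whole thing is asked for, a point or a joint stands for the part that bears it (a point fixed in the world has none). Each returns a list of dicts, best first, with "confidence" (0 to 1); they miss things now and then, are a little off and sometimes report something else, mostly with a low value. They report only what shows in the picture. A call takes as long as a camera call. They do not tell look-alikes from the thing itself.
- optics.regions_of(camera, query): "pixels" (480x640 bool, what is visible of it).
- optics.landmark_of(camera, query): "location" ([x, y, z] in mm, in world coordinates, good to about 4 mm: a listed point, or the origin of a listed thing).
The state is a dict: "t": time; "qpos": joint angles; "qvel": joint speeds; "joint_torque": joint torques, N m; "ee_pos": TCP position; "orientation": TCP orientation; "ft_force": force on the tool from outside, world axes, zero at the start; "moment": the same for the moment, N m; "width": finger opening in mm.
Only numpy, scipy, OpenCV 4.12 (cv2) and the standard library are available. Lean on these libraries where they do the work, as an engineer would, in place of code of your own. Each camera call takes 0.05 s, during which the arm holds its last target. There are 200 camera calls.

## Working session

There is one attempt and no reset: what is moved stays moved. The work goes in short steps, Python scripts to look and compute and a tool call to move; the robot and the scene stay as the last step left them, time stands still between calls to the robot, and variables do not carry over. Pictures are saved under pics/ and viewed, on a budget of 10 in all, crops included, one or two more only if the job needs it, and the job is handed in when it is done.

Besides the shell and the picture viewer there is one more tool, called after "Call:" by a JSON object that holds its "method" and its "body", one argument or row to a line. move_arm: Moves the arm, as the interface text tells. Shifts and turns lie within -1 to 1; 1 stands for 100 mm of shift or pi/2 rad of turn. Its arguments: {"type":"object","properties":{"motion":{"type":"array"}},"required":["motion"]}

```bash
ls; mkdir -p pics
python3 - <<'E'
from workcell import telemetry, optics, order, ctrl
import cv2, numpy as np
o=telemetry.get_obs(); print(o['t'],o['ee_pos'],o['orientation'],o['width'],ctrl.grip_point_offset)
ims=[]
for c in ['top','side']:
    im=optics.get_image(c); ims.append(im); cv2.imwrite(f'pics/{c}0.png',im[:,:,::-1])
    for q in ['gauge','spacer_wide','spacer_narrow','tray']:
        print(c,q,[(np.round(d['location']).tolist(),round(d['confidence'],2)) for d in optics.landmark_of(c,q)])
E
```

```text
pics
0.0 [201.61028999 591.00460958 221.91879345] [-5.14105965e-01 -3.09896798e+00  2.30133715e-03] 87.89346554314628 18.700000000000003
top gauge [([541.0, 154.0, 2.0], 0.58)]
top spacer_wide [([567.0, 50.0, 10.0], 0.59)]
top spacer_narrow [([516.0, 250.0, 8.0], 0.94), ([576.0, 364.0, -1.0], 0.7), ([540.0, 156.0, -4.0], 0.69)]
top tray [([502.0, -240.0, 2.0], 0.78)]
side gauge [([538.0, 152.0, 1.0], 0.88)]
side spacer_wide [([572.0, 52.0, 6.0], 0.88), ([540.0, 151.0, 0.0], 0.49)]
side spacer_narrow [([514.0, 251.0, 10.0], 0.84), ([574.0, 366.0, 2.0], 0.84)]
side tray [([505.0, -244.0, -0.0], 0.75)]
```

View pics/top0.png

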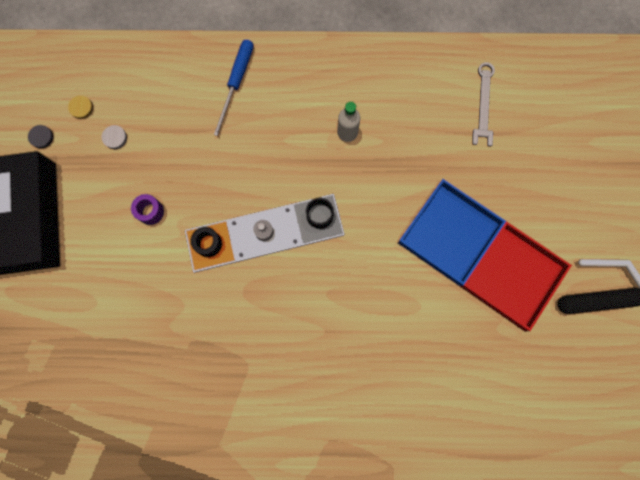

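View pics/side0.png

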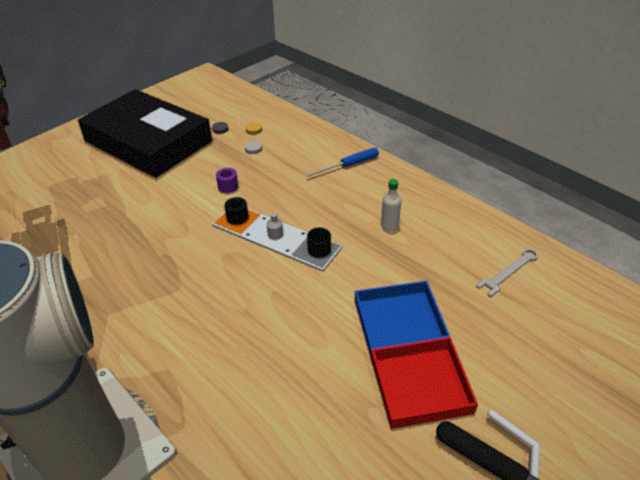

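The spacers that could be confused, by pixel in the top view:
- The black one on orange at (206,241) has a thick wall.
- The black one on grey at (320,212) has a thinner wall.
- The purple look-alike is at (147,209).
- The pin is at (263,230).
- There are also dark discs at (40,136) and elsewhere.

The target is the black one on orange, at about (515,250). I'll move over it now.

Call:
{"method": "move_arm", "body": {
  "motion": [
    [1,[-0.365,-0.2,0],0],
    [1,[-0.365,-0.2,0],0],
    [1,[-0.365,-0.2,0],0],
    [1,[-0.365,-0.2,0],0],
    [1,[-0.365,-0.2,0],0]
  ]
}}

```text
t: 0.92
ee_pos: [340.9, 440.9, 222.4]
orientation: [-0.495, -3.102, -0.007]
ft_force: [0.9, 0.9, 0.1]
width: 88.1
```

Call:
{"method": "move_arm", "body": {
  "motion": [
    [1,[-0.365,-0.2,0],0],
    [1,[-0.365,-0.2,0],0],
    [1,[-0.365,-0.2,0],0],
    [1,[-0.365,-0.2,0],0],
    [1,[0,0,0],0]
  ]
}}

```text
t: 1.33
ee_pos: [458.3, 314.0, 223.2]
orientation: [0.5, 3.098, 0.009]
ft_force: [-0.7, 1.1, 0.0]
width: 88.0
```

```bash
cat > h.py <<'E'
from workcell import telemetry, optics, order, ctrl
import cv2, numpy as np
from scipy.spatial.transform import Rotation as Ro
def pose():
    o=telemetry.get_obs(); return o,np.array(o['ee_pos']),Ro.from_rotvec(o['orientation'])
def to(target):  # tool shift (x100 mm) to a world TCP target
    o,p,R=pose(); print('t',round(o['t'],2),'p',p.round(1),'w',round(o['width'],1),'F',np.round(o['ft_force'],1),'shift',(R.inv().apply(np.array(target)-p)/100).round(3))
def ray_plane(cam,uv,z,info=None):
    c=info or optics.camera_info(cam); K=np.array(c['mtx']);k=c['k1'];R=np.array(c['R']);t=np.array(c['t'])
    uv=np.atleast_2d(np.asarray(uv,float)); d=cv2.undistortPoints(uv.reshape(-1,1,2),K,np.array([k,0,0,0.])).reshape(-1,2)
    w=np.c_[d,np.ones(len(d))]@R; C=-R.T@t
    return C+w*((z-C[2])/w[:,2])[:,None]
E
python3 - <<'E'
from h import *
to([515,250,222])
info=optics.camera_info('wrist'); im=optics.get_image('wrist'); cv2.imwrite('pics/w1.png',im[:,:,::-1])
for q in ['gauge','spacer_wide','spacer_narrow']:
    print(q,[(np.round(d['location'],1).tolist(),round(d['confidence'],2)) for d in optics.landmark_of('wrist',q)])
# tray red floor from top
im=optics.get_image('top'); ci=optics.camera_info('top'); hsv=cv2.cvtColor(im,cv2.COLOR_RGB2HSV); h,s,v=cv2.split(hsv)
for n,m in (('red',((h<6)|(h>174))&(s>200)&(v>60)),('blue',(h>105)&(h<122)&(s>180))):
    m=m.astype('uint8'); nn,l,st,ce=cv2.connectedComponentsWithStats(m); i=1+st[1:,4].argmax()
    print(n,st[i],ray_plane('top',[ce[i]],12,ci).round(1))
E
```

```text
t 1.33 p [458.3 314.  223.2] w 88.0 F [-0.7  1.1  0. ] shift [-0.739 -0.429  0.011]
gauge []
spacer_wide []
spacer_narrow [([575.9, 359.0, -0.3], 0.96), ([521.2, 248.0, 8.5], 0.81)]
red [ 464  223  106  107 5725] [[ 462.5 -302.5   12. ]]
blue [ 400  181  104  104 5574] [[ 541.1 -188.5   12. ]]
```

Call:
{"method": "move_arm", "body": {
  "motion": [
    [1,[-0.35,-0.2,0],0],
    [1,[-0.35,-0.2,0],0],
    [1,[-0.1,-0.06,0],0],
    [1,[0,0,0],0]
  ]
}}

```text
t: 1.92
ee_pos: [512.8, 256.6, 222.6]
orientation: [0.469, 3.106, 0.011]
ft_force: [-0.1, -0.6, -0.8]
width: 87.7
```

Run:
```python
from h import *
to([515,250,222])
im=optics.get_image('wrist'); cv2.imwrite('pics/w2.png',im[:,:,::-1])
for q in ['gauge','spacer_wide','spacer_narrow']:
    print(q,[(np.round(d['location'],1).tolist(),round(d['confidence'],2)) for d in optics.landmark_of('wrist',q)])
```

```text
t 1.92 p [512.8 256.6 222.6] w 87.7 F [-0.1 -0.6 -0.8] shift [-0.041 -0.057  0.006]
gauge [([537.9, 147.2, -2.3], 0.94)]
spacer_wide [([572.5, 48.9, 13.0], 0.79)]
spacer_narrow [([574.6, 362.5, 4.1], 0.75), ([518.7, 251.4, 10.0], 0.58)]
```

View pics/w2.png

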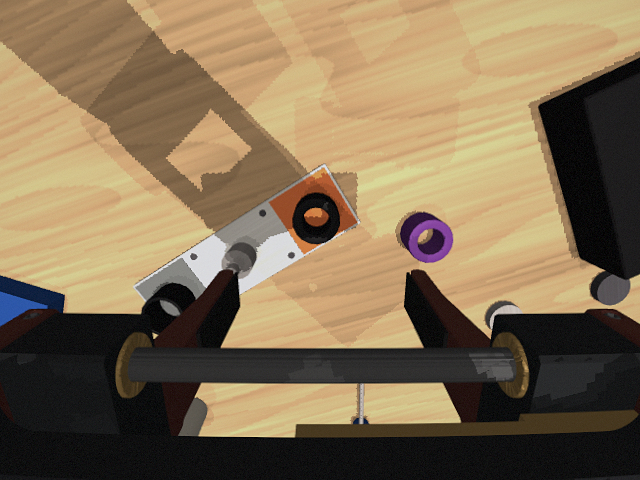

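Run:
```python
from h import *
im=cv2.imread('pics/w2.png')
c=im[170:310,215:385]; c=cv2.resize(c,None,fx=4.5,fy=4,interpolation=cv2.INTER_CUBIC) if 0 else cv2.resize(c,None,fx=4,fy=4,interpolation=cv2.INTER_CUBIC)
c=np.clip(c.astype(float)*2.2,0,255).astype('uint8')
cv2.imwrite('pics/w2c.png',c)
ci=optics.camera_info('wrist')
g=im.max(2); m=(g<45).astype('uint8'); m[:, :270]=0; m[:,370:]=0; m[:180]=0; m[262:]=0
n,l,st,ce=cv2.connectedComponentsWithStats(m); i=1+st[1:,4].argmax(); print(st[i],ce[i])
cs,_=cv2.findContours((l==i).astype('uint8'),cv2.RETR_EXTERNAL,cv2.CHAIN_APPROX_NONE); p=cv2.convexHull(cs[0])[:,0]
e=cv2.fitEllipse(p); print(e, ray_plane('wrist',[e[0]],48,ci).round(1),ray_plane('wrist',[e[0]],28,ci).round(1))
```

```text
[ 293  193   47   51 1493] [315.91493637 218.7280643 ]
((315.9678955078125, 218.2084503173828), (46.697837829589844, 50.763343811035156), 0.9547353982925415) [[511.5 252.2  48. ]] [[515.9 250.7  28. ]]
```

View pics/w2c.png

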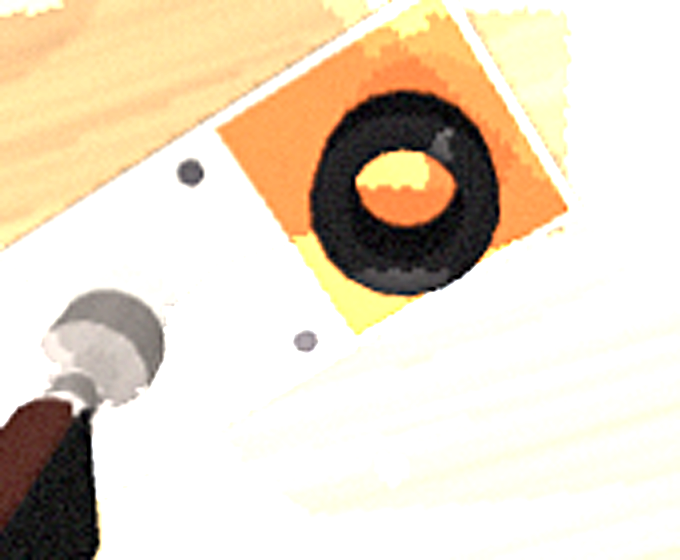

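The target on orange has a thick wall: the bore is about 25/46 of the outer width, so it is the narrow one and I expect it to hang up. It sits at about (516,251). Next I'll descend on it, and measure the pin from the saved top picture.

Run:
```python
from h import *
im=cv2.imread('pics/top0.png'); h,s,v=cv2.split(cv2.cvtColor(im,cv2.COLOR_BGR2HSV))
m=((s<45)|((h<17)&(s>200))|(v<60)).astype('uint8'); m[:185]=0;m[280:]=0;m[:,:178]=0;m[:,352:]=0
m=cv2.morphologyEx(m,cv2.MORPH_OPEN,np.ones((3,3),np.uint8))
n,l,st,ce=cv2.connectedComponentsWithStats(m); i=1+st[1:,4].argmax(); print(st[i])
cs,_=cv2.findContours((l==i).astype('uint8'),cv2.RETR_EXTERNAL,cv2.CHAIN_APPROX_NONE)
r=cv2.minAreaRect(max(cs,key=len)); b=cv2.boxPoints(r); w=ray_plane('top',b,8,optics.camera_info('top')); print(b.round(1).tolist(),w.round(1).tolist(),w.mean(0).round(1))
print(np.linalg.norm(w-np.roll(w,1,0),axis=1).round(1))
# pin top: brightest spot
print('pin pilot top px ->',ray_plane('top',[[262,226.5]],63).round(1), 'spacer tops', ray_plane('top',[[206,241],[320,212]],30).round(1))
to([516,251,120]); to([516,251,15])
```

```text
[ 227  194  117   68 4794]
[[224.8000030517578, 219.6999969482422], [333.70001220703125, 193.0], [344.0, 235.0], [235.1999969482422, 261.70001220703125]] [[561.3, 222.6, 8.0], [613.6, 24.9, 8.0], [535.2, 5.8, 8.0], [484.5, 200.5, 8.0]] [548.7 113.5   8. ]
[ 79.9 204.5  80.7 201.2]
pin pilot top px -> [[538.  148.3  63. ]] spacer tops [[517.7 250.   30. ]
 [572.2  49.5  30. ]]
t 2.12 p [511.2 258.  222.6] w 88.0 F [-0.2  0.2 -0.5] shift [-0.068 -0.06   1.025]
t 2.12 p [511.2 258.  222.6] w 88.0 F [-0.2  0.2 -0.5] shift [-0.07  -0.067  2.075]
```

Call:
{"method": "move_arm", "body": {
  "motion": [
    [1,[-0.07,-0.065,0.3],0],
    [1,[0,0,0.38],0],
    [1,[0,0,0.38],0],
    [1,[0,0,0.2],0],
    [1,[0,0,0],0]
  ]
}}

```text
t: 2.53
ee_pos: [514.8, 258.4, 96.3]
orientation: [0.452, 3.102, 0.021]
ft_force: [-0.6, -0.2, 0.1]
width: 88.0
```

Run:
```python
from h import *
im=optics.get_image('wrist'); cv2.imwrite('pics/w3.png',im[:,:,::-1])
for q in ['gauge','spacer_narrow']:
    print(q,[(np.round(d['location'],1).tolist(),round(d['confidence'],2)) for d in optics.landmark_of('wrist',q)])
to([516,251,15])
```

```text
gauge [([538.7, 149.0, -1.1], 0.97), ([517.4, 251.3, 11.2], 0.26)]
spacer_narrow [([519.7, 252.4, 8.2], 0.76), ([540.8, 149.5, -2.3], 0.71), ([580.7, 363.5, 1.3], 0.69)]
t 2.68 p [517.9 259.3 100.8] w 87.9 F [-0.  -0.4  0.5] shift [ 0.003 -0.101  0.856]
```

View pics/w3.png

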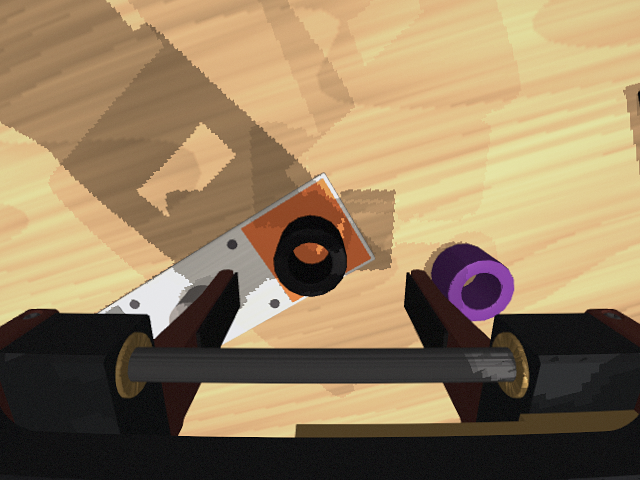

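Call:
{"method": "move_arm", "body": {
  "motion": [
    [1,[0,-0.1,0.1],0],
    [1,[0,0,0.25],0],
    [1,[0,0,0.25],0],
    [1,[0,0,0],0]
  ]
}}

```text
t: 3.02
ee_pos: [522.5, 255.4, 49.4]
orientation: [0.446, 3.082, 0.042]
ft_force: [-0.8, -0.4, -0.7]
width: 87.6
```

Run:
```python
from h import *
to([517,251,15])
```

```text
t 3.02 p [522.5 255.4  49.4] w 87.6 F [-0.8 -0.4 -0.7] shift [ 0.049 -0.068  0.341]
```

```bash
cat >> h.py <<'E'
def tilt():
    o,p,R=pose(); M=R.as_matrix(); print('tool z',M[:,2].round(4),'tilt',np.arccos(-M[2,2]).round(4),'y dir',M[:,1].round(3),'v',np.abs(o['qvel']).max().round(3))
E
python3 - <<'E'
from h import *
tilt(); optics.get_image('top'); tilt(); to([517,251,15])
E
```

```text
tool z [ 0.0312  0.0229 -0.9993] tilt 0.0387 y dir [0.283 0.959 0.031] v 0.092
tool z [ 0.0335  0.024  -0.9991] tilt 0.0412 y dir [0.283 0.959 0.032] v 0.035
t 3.07 p [523.8 256.   51.5] w 87.5 F [0.5 1.2 0.9] shift [ 0.06  -0.079  0.361]
```

Call:
{"method": "move_arm", "body": {
  "motion": [
    [1,[0.03,-0.05,0],0],
    [1,[0,0,0],0]
  ]
}}

```text
t: 3.23
ee_pos: [521.2, 253.1, 55.1]
orientation: [0.444, 3.076, 0.048]
ft_force: [0.8, 0.6, 0.0]
width: 88.2
```

Run:
```python
from h import *
tilt(); optics.get_image('top'); tilt(); to([517,251,15])
```

```text
tool z [ 0.0379  0.026  -0.9989] tilt 0.0459 y dir [0.282 0.959 0.036] v 0.045
tool z [ 0.0397  0.0268 -0.9989] tilt 0.0479 y dir [0.282 0.959 0.037] v 0.012
t 3.28 p [522.2 253.7  55.6] w 87.4 F [1.1 0.2 0.6] shift [ 0.055 -0.056  0.403]
```

Call:
{"method": "move_arm", "body": {
  "motion": [
    [1,[0.06,-0.06,0.2],0],
    [1,[0.03,-0.02,0.2],0],
    [1,[0,0,0.08],0]
  ]
}}

```text
t: 3.53
ee_pos: [518.4, 252.2, 13.4]
orientation: [0.442, 3.062, 0.062]
ft_force: [-0.3, -0.2, 0.1]
width: 87.8
```

Run:
```python
from h import *
tilt(); to([517,251,15]);optics.get_image('top'); tilt(); to([517,251,15])
```

```text
tool z [ 0.0524  0.0327 -0.9981] tilt 0.0618 y dir [0.282 0.958 0.046] v 0.142
t 3.53 p [518.4 252.2  13.4] w 87.8 F [-0.3 -0.2  0.1] shift [ 0.009 -0.015 -0.017]
tool z [ 0.0515  0.0323 -0.9982] tilt 0.0608 y dir [0.282 0.958 0.046] v 0.046
t 3.58 p [518.3 252.2  12.8] w 88.3 F [-0.4 -0.2 -0.2] shift [ 0.008 -0.014 -0.023]
```

Call:
{"method": "move_arm", "body": {
  "motion": [
    [1,[0.01,-0.015,-0.05],0],
    [1,[0,0,0],0]
  ]
}}

```text
t: 3.75
ee_pos: [517.3, 251.1, 19.1]
orientation: [0.443, 3.062, 0.061]
ft_force: [-0.1, 0.6, -0.4]
width: 87.8
```

Run:
```python
from h import *
tilt(); to([517,251,17])
```

```text
tool z [ 0.0519  0.0325 -0.9981] tilt 0.0612 y dir [0.282 0.958 0.046] v 0.017
t 3.75 p [517.3 251.1  19.1] w 87.8 F [-0.1  0.6 -0.4] shift [ 0.003 -0.003  0.021]
```

Call:
{"method": "move_arm", "body": {
  "motion": [
    [0.3,[0,0,0.02],0],
    [0.3,[0,0,0],0],
    [0.3,[0,0,0],0],
    [0.3,[0,0,0],0],
    [0.3,[0,0,0],0]
  ]
}}

```text
t: 4.17
ee_pos: [520.1, 252.3, 21.0]
orientation: [0.442, 3.057, 0.066]
ft_force: [-0.2, -0.4, -0.7]
width: 57.7
```

Run:
```python
from h import *
tilt(); to([517,251,17])
```

```text
tool z [ 0.0575  0.035  -0.9977] tilt 0.0674 y dir [0.282 0.958 0.05 ] v 0.005
t 4.17 p [520.1 252.3  21. ] w 57.7 F [-0.2 -0.4 -0.7] shift [ 0.028 -0.023  0.038]
```

Call:
{"method": "move_arm", "body": {
  "motion": [
    [0.3,[0.028,-0.02,0.035],0]
  ]
}}

```text
t: 4.25
ee_pos: [518.3, 251.8, 18.1]
orientation: [0.441, 3.055, 0.068]
ft_force: [7.2, 4.8, 27.7]
width: 51.2
```

Run:
```python
from h import *
for i in range(4):
    optics.get_image('wrist'); to([517,251,17])
tilt()
```

```text
t 4.3 p [518.3 251.7  18.2] w 50.7 F [ 0.9 -1.7 12.8] shift [ 0.011 -0.011  0.011]
t 4.35 p [518.3 251.7  18.3] w 51.2 F [ 0.6 -0.8  9. ] shift [ 0.011 -0.011  0.012]
t 4.4 p [518.3 251.7  18.3] w 50.3 F [ 1.3 -0.7  9.4] shift [ 0.012 -0.011  0.012]
t 4.45 p [518.3 251.7  18.3] w 50.6 F [ 0.2 -0.6 10.5] shift [ 0.012 -0.011  0.012]
tool z [ 0.0604  0.036  -0.9975] tilt 0.0703 y dir [0.281 0.958 0.052] v 0.001
```

Gripped: width 50.5. Next I'll lift.

Call:
{"method": "move_arm", "body": {
  "motion": [
    [0.3,[0,0,-0.4],0],
    [0.3,[0,0,-0.4],0]
  ]
}}

```text
t: 4.62
ee_pos: [508.0, 246.2, 89.9]
orientation: [0.443, 3.07, 0.053]
ft_force: [0.2, 0.0, -0.2]
width: 50.6
```

Run:
```python
from h import *
tilt();to([539,150.5,95])
im=optics.get_image('side'); tilt();to([539,150.5,95]);
```

```text
tool z [ 0.0439  0.0284 -0.9986] tilt 0.0523 y dir [0.282 0.959 0.04 ] v 0.913
t 4.62 p [508.  246.2  89.9] w 50.6 F [ 0.2  0.  -0.2] shift [-0.57  -0.828 -0.064]
tool z [ 0.0511  0.0317 -0.9982] tilt 0.0602 y dir [0.282 0.958 0.045] v 0.175
t 4.67 p [510.6 247.4  96.7] w 50.4 F [0.3 1.2 2.5] shift [-0.546 -0.85   0.001]
```

Call:
{"method": "move_arm", "body": {
  "motion": [
    [0.3,[-0.22,-0.34,0],0],
    [0.3,[-0.22,-0.34,0],0],
    [0.3,[-0.12,-0.2,0],0]
  ]
}}

```text
t: 4.92
ee_pos: [541.2, 150.6, 98.4]
orientation: [0.426, 3.058, 0.067]
ft_force: [0.9, -0.6, -1.5]
width: 50.3
```

Run:
```python
from h import *
optics.get_image('side')
im=optics.get_image('wrist'); cv2.imwrite('pics/w4.png',im[:,:,::-1]); tilt();to([540,151,95])
print([(np.round(d['location'],1).tolist(),round(d['confidence'],2)) for d in optics.landmark_of('side','spacer_narrow')])
```

```text
tool z [ 0.0576  0.0352 -0.9977] tilt 0.0676 y dir [0.276 0.96  0.05 ] v 0.057
t 5.02 p [541.  149.6  97.9] w 50.3 F [-0.3  0.2 -1.4] shift [0.015 0.009 0.029]
[([540.0, 148.7, 88.0], 0.83), ([578.4, 363.6, 3.7], 0.67)]
```

View pics/w4.png

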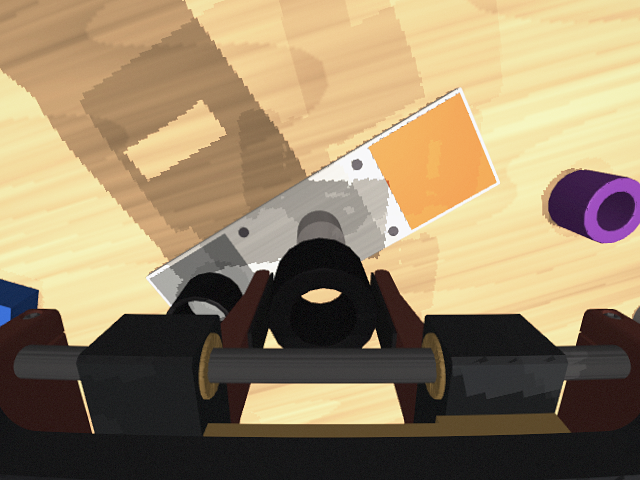

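Run:
```python
from h import *
w=ray_plane('wrist',[[462,88],[498,183],[149,276]],8); print(w.round(1)); 
c=(w[1]+w[2])/2; print('centre',c.round(1),'lens',np.linalg.norm(w[0]-w[1]).round(1),np.linalg.norm(w[0]-w[2]).round(1))
u=(w[0]-w[2]);u/=np.linalg.norm(u); e=(w[0]+w[1])/2; print('centre2',(e-140*u).round(1),'yaw',np.arctan2(u[1],u[0]))
im=cv2.imread('pics/w4.png'); 
# spacer silhouette: tube sides; top-rim bore right/left
to([540,151,95])
print('ring top px(320,300)->',ray_plane('wrist',[[322,300]],127).round(1),'bottom px(321,282)',ray_plane('wrist',[[321,282]],87).round(1))
ci=optics.camera_info('wrist'); K=ci['mtx'];R=np.array(ci['R']);t=np.array(ci['t'])
def proj(X):
    q=R@np.array(X)+t; s=q[:2]/q[2]; s=s*(1+ci['k1']*(s@s)); return (np.array(K)@[*s,1])[:2].round(1)
a=np.linspace(0,2*np.pi,9)[:-1]
for c0 in ([540,149],):
  for z,r in ((127.5,25),(127.5,14.5),(87.5,25)):
    print(z,r,[proj([c0[0]+r*np.cos(i),c0[1]+r*np.sin(i),z]).tolist() for i in a])
```

```text
[[465.7 278.7   8. ]
 [540.4 296.    8. ]
 [534.3  12.9   8. ]]
centre [537.3 154.5   8. ] lens 76.7 274.4
centre2 [538.  151.8   8. ] yaw 1.823485178601942
t 5.07 p [540.6 151.   97.8] w 50.5 F [ 0.   1.2 -2.2] shift [ 0.007 -0.002  0.027]
ring top px(320,300)-> [[529.6 152.1 127. ]] bottom px(321,282) [[541.  150.4  87. ]]
127.5 25 [[336.4, 365.7], [369.3, 343.5], [376.3, 307.1], [350.3, 276.8], [305.2, 273.1], [270.6, 299.1], [268.0, 336.8], [295.6, 363.3]]
127.5 14.5 [[330.4, 348.0], [349.7, 334.7], [353.3, 313.4], [338.0, 296.4], [312.3, 294.4], [292.5, 309.0], [290.4, 330.7], [306.2, 346.5]]
87.5 25 [[330.2, 318.6], [356.6, 299.8], [361.7, 269.2], [340.6, 244.1], [305.0, 240.9], [277.6, 262.1], [275.2, 293.5], [297.2, 316.2]]
```

Call:
{"method": "move_arm", "body": {
  "motion": [
    [0.3,[0.02,-0.005,0.2],0]
  ]
}}

```text
t: 5.15
ee_pos: [542.0, 152.4, 80.0]
orientation: [0.433, 3.053, 0.07]
ft_force: [0.7, 0.8, -1.3]
width: 50.5
```

Run:
```python
from h import *
im=optics.get_image('side'); tilt();to([539.5,151.2,75]);to([539.5,151.2,53])
cv2.imwrite('pics/s5.png',cv2.resize(im[170:290,200:360,::-1],None,fx=4,fy=4,interpolation=cv2.INTER_CUBIC))
```

```text
tool z [ 0.0553  0.0352 -0.9979] tilt 0.0656 y dir [0.276 0.96  0.049] v 0.098
t 5.2 p [538.3 151.8  75. ] w 50.9 F [-1.8 -0.4 -5.2] shift [-0.013 -0.002  0.   ]
t 5.2 p [538.3 151.8  75. ] w 50.9 F [-1.8 -0.4 -5.2] shift [-0.003 -0.013  0.22 ]
```

View pics/s5.png

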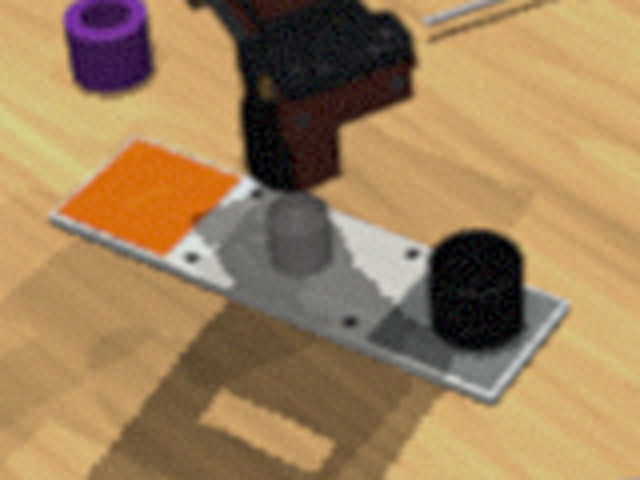

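The spacer is above the pin, near crop pixel (292,185), with the shoulder at (298,197). The other spacer stands on grey at (477,290). Next I'll descend.

Call:
{"method": "move_arm", "body": {
  "motion": [
    [0.3,[0,-0.01,0.12],0],
    [0.3,[0,0,0.1],0]
  ]
}}

```text
t: 5.37
ee_pos: [538.0, 153.1, 52.0]
orientation: [0.432, 3.062, 0.065]
ft_force: [-1.2, -4.5, 9.8]
width: 50.0
```

Run:
```python
from h import *
im=optics.get_image('side'); tilt();to([539.5,151.2,51])
print([(np.round(d['location'],1).tolist(),round(d['confidence'],2)) for d in optics.landmark_of('side','spacer_narrow')])
```

```text
tool z [ 0.0531  0.0346 -0.998 ] tilt 0.0634 y dir [0.275 0.96  0.048] v 0.041
t 5.42 p [537.8 152.9  50.9] w 50.0 F [ 1.8 -2.9 -2.1] shift [-0.021 -0.012 -0.001]
[([573.9, 365.0, 0.4], 0.77), ([534.1, 150.5, 41.1], 0.63)]
```

Call:
{"method": "move_arm", "body": {
  "motion": [
    [0.3,[-0.01,-0.01,0.06],0]
  ]
}}

```text
t: 5.55
ee_pos: [540.2, 152.7, 47.9]
orientation: [0.429, 3.061, 0.066]
ft_force: [-9.0, -11.4, 50.9]
width: 51.1
```

Run:
```python
from h import *
for i in range(5):
    im=optics.get_image('side'); to([539.5,151.2,51])
tilt()
```

```text
t 5.6 p [540.5 152.3  47.3] w 50.6 F [-0.5 -5.3 14.3] shift [ 0.005 -0.011 -0.038]
t 5.65 p [540.5 152.2  47.4] w 50.6 F [-0.2 -5.  13.1] shift [ 0.005 -0.01  -0.036]
t 5.7 p [540.5 152.1  47.5] w 50.5 F [-0.3 -5.7 12.6] shift [ 0.005 -0.01  -0.036]
t 5.75 p [540.5 152.2  47.5] w 50.6 F [-1.3 -4.7 11.4] shift [ 0.005 -0.01  -0.035]
t 5.8 p [540.4 152.1  47.5] w 50.6 F [ 0.1 -5.2 12.1] shift [ 0.005 -0.01  -0.036]
tool z [ 0.0559  0.0348 -0.9978] tilt 0.0659 y dir [0.274 0.961 0.049] v 0.003
```

It hung up on the shoulder. It stops with the underside at about 40 mm and 12 N upward, so it is spacer_narrow and goes in the red bay. Next I'll lift.

Call:
{"method": "move_arm", "body": {
  "motion": [
    [0.3,[0,0,-0.35],0],
    [0.3,[0,0,-0.4],0]
  ]
}}

```text
t: 5.97
ee_pos: [531.8, 149.2, 117.5]
orientation: [0.43, 3.073, 0.058]
ft_force: [0.5, 0.3, -1.2]
width: 50.1
```

Run:
```python
from h import *
im=optics.get_image('side'); to([463,-302,115]);tilt()
cv2.imwrite('pics/s6.png',cv2.resize(im[130:290,200:360,::-1],None,fx=3,fy=3,interpolation=cv2.INTER_CUBIC))
```

```text
t 6.02 p [535.2 150.  124.9] w 50.2 F [1.  1.3 2.5] shift [-0.547 -4.545 -0.092]
tool z [ 0.0516  0.0341 -0.9981] tilt 0.0619 y dir [0.273 0.961 0.047] v 0.184
```

View pics/s6.png

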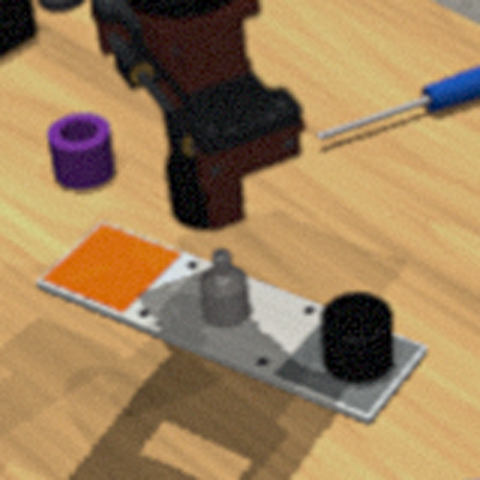

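The spacer is clear of the pin and in the gripper, at crop pixel (190,200). The other still stands on grey at (357,335). Next is the move to the red bay.

Call:
{"method": "move_arm", "body": {
  "motion": [
    [0.3,[-0.05,-0.4,-0.01],0],
    [0.3,[-0.05,-0.4,-0.01],0],
    [0.3,[-0.05,-0.4,-0.01],0],
    [0.3,[-0.05,-0.4,-0.01],0],
    [0.3,[-0.05,-0.4,-0.01],0]
  ]
}}

```text
t: 6.43
ee_pos: [511.0, -45.2, 128.9]
orientation: [0.402, 3.05, 0.074]
ft_force: [0.8, 0.1, -1.3]
width: 50.9
```

Run:
```python
from h import *
to([463,-302,115]);tilt()
```

```text
t 6.43 p [511.  -45.2 128.9] w 50.9 F [ 0.8  0.1 -1.3] shift [-0.198 -2.609  0.005]
tool z [ 0.0695  0.039  -0.9968] tilt 0.0798 y dir [0.257 0.965 0.056] v 1.091
```

Call:
{"method": "move_arm", "body": {
  "motion": [
    [0.3,[-0.03,-0.4,0],0],
    [0.3,[-0.03,-0.4,0],0],
    [0.3,[-0.03,-0.4,0],0],
    [0.3,[-0.03,-0.4,0],0],
    [0.3,[-0.03,-0.4,0],0]
  ]
}}

```text
t: 6.85
ee_pos: [473.5, -249.2, 121.0]
orientation: [0.396, 3.045, 0.074]
ft_force: [1.6, -0.3, -1.2]
width: 50.2
```

Run:
```python
from h import *
im=optics.get_image('wrist');cv2.imwrite('pics/w7.png',im[:,:,::-1])
to([463,-302,115]);tilt(); to([463,-302,30])
```

```text
t 6.9 p [ 473.3 -255.8  121.2] w 50.5 F [-0.4 -5.5 -1.1] shift [-0.017 -0.475  0.038]
tool z [ 0.0773  0.0346 -0.9964] tilt 0.0848 y dir [0.256 0.965 0.053] v 0.174
t 6.9 p [ 473.3 -255.8  121.2] w 50.5 F [-0.4 -5.5 -1.1] shift [ 0.039 -0.521  0.885]
```

Call:
{"method": "move_arm", "body": {
  "motion": [
    [0.3,[-0.01,-0.36,0.02],0],
    [0.3,[0.01,-0.13,0.2],0],
    [0.3,[0.03,-0.01,0.3],0]
  ]
}}

```text
t: 7.15
ee_pos: [466.0, -307.6, 71.7]
orientation: [0.404, 3.029, 0.057]
ft_force: [0.6, 0.1, -1.7]
width: 50.4
```

Run:
```python
from h import *
im=optics.get_image('wrist');cv2.imwrite('pics/w8.png',im[:,:,::-1])
to([463,-302,30]);tilt(); to([463,-302,14])
```

```text
t 7.2 p [ 463.  -304.6   65.8] w 50.3 F [-1.3 -0.7 -5. ] shift [0.033 0.007 0.357]
tool z [ 0.0826  0.031  -0.9961] tilt 0.0883 y dir [0.26  0.964 0.052] v 0.155
t 7.2 p [ 463.  -304.6   65.8] w 50.3 F [-1.3 -0.7 -5. ] shift [ 0.044 -0.001  0.517]
```

View pics/w8.png

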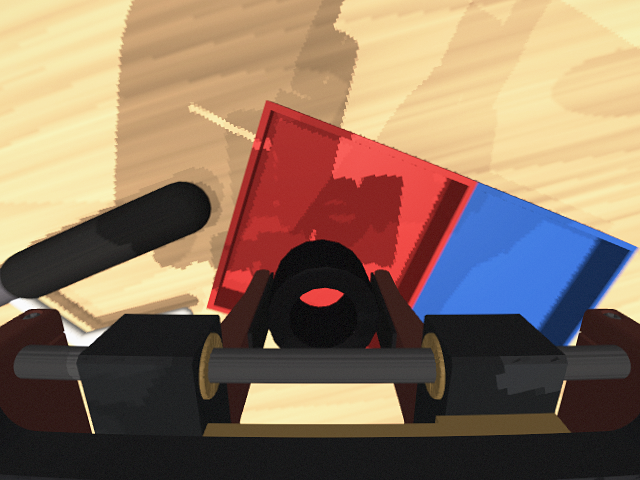

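The spacer is over the red bay. I'll lower it the rest of the way.

Call:
{"method": "move_arm", "body": {
  "motion": [
    [0.3,[0.025,0,0.25],0],
    [0.3,[0.015,0,0.17],0]
  ]
}}

```text
t: 7.37
ee_pos: [463.6, -302.7, 24.1]
orientation: [0.407, 3.034, 0.063]
ft_force: [0.2, 0.1, -1.5]
width: 50.4
```

Run:
```python
from h import *
optics.get_image('wrist'); to([463,-302,12]);tilt()
```

```text
t 7.42 p [ 462.8 -301.7   22.1] w 50.3 F [-0.7  1.6 -3.1] shift [ 0.004 -0.008  0.101]
tool z [ 0.0819  0.032  -0.9961] tilt 0.0881 y dir [0.261 0.964 0.052] v 0.09
```

Call:
{"method": "move_arm", "body": {
  "motion": [
    [0.3,[0,0,0.09],0]
  ]
}}

```text
t: 7.5
ee_pos: [464.2, -301.1, 13.7]
orientation: [0.406, 3.037, 0.066]
ft_force: [0.5, -0.4, -1.2]
width: 50.3
```

Run:
```python
from h import *
for i in range(3): optics.get_image('wrist'); to([463,-302,12])
```

```text
t 7.55 p [ 464.  -300.8   12.2] w 50.0 F [ 0.3 -0.8 -1.7] shift [ 0.006 -0.014  0.001]
t 7.6 p [ 463.8 -300.8   12.9] w 50.2 F [-0.4 -0.2 -0.2] shift [ 0.005 -0.014  0.008]
t 7.65 p [ 463.9 -301.    13.5] w 50.0 F [-0.7 -0.4 -1.7] shift [ 0.007 -0.013  0.014]
```

Call:
{"method": "move_arm", "body": {
  "motion": [
    [0.3,[0,-0.01,0.035],0]
  ]
}}

```text
t: 7.73
ee_pos: [465.0, -301.8, 11.5]
orientation: [0.404, 3.036, 0.065]
ft_force: [0.4, 7.2, 30.5]
width: 49.9
```

Run:
```python
from h import *
for i in range(2): optics.get_image('wrist'); to([463,-302,12])
tilt()
```

```text
t 7.78 p [ 465.2 -301.9   11.6] w 50.2 F [-1.3  2.   8.8] shift [ 0.02  -0.007 -0.006]
t 7.83 p [ 465.1 -301.9   11.7] w 49.9 F [0.6 1.8 6.7] shift [ 0.02  -0.006 -0.005]
tool z [ 0.0835  0.0317 -0.996 ] tilt 0.0895 y dir [0.26  0.964 0.052] v 0.004
```

Contact with the floor. I'll open the gripper partway.

Call:
{"method": "move_arm", "body": {
  "motion": [
    [0.8,[0,0,0],0]
  ]
}}

```text
t: 7.92
ee_pos: [465.7, -302.0, 12.8]
orientation: [0.404, 3.034, 0.064]
ft_force: [0.1, -0.5, 0.1]
width: 53.6
```

Run:
```python
from h import *
for i in range(6): optics.get_image('wrist'); 
to([463,-302,12]); tilt()
```

```text
t 8.22 p [ 465.1 -302.    11.9] w 69.9 F [0.8 0.4 1.3] shift [ 0.02  -0.005 -0.003]
tool z [ 0.0838  0.0315 -0.996 ] tilt 0.0896 y dir [0.26  0.964 0.052] v 0.004
```

Call:
{"method": "move_arm", "body": {
  "motion": [
    [0.8,[0,0,-0.3],0],
    [0.8,[0,0,-0.4],0],
    [0.8,[0,0,-0.4],0],
    [0.8,[0,0,-0.4],0]
  ]
}}

```text
t: 8.55
ee_pos: [447.2, -303.0, 156.4]
orientation: [0.408, 3.053, 0.081]
ft_force: [0.4, 0.0, 0.1]
width: 70.5
```

Run:
```python
from h import *
im=optics.get_image('side')
for q in ['spacer_narrow','spacer_wide']: print([(np.round(d['location'],1).tolist(),round(d['confidence'],2)) for d in optics.landmark_of('side',q)])
cv2.imwrite('pics/s9.png',im[150:450,180:560,::-1].repeat(2,0).repeat(2,1)[:600,:760]); to([450,-300,150])
```

```text
[([574.1, 366.3, 0.8], 0.76), ([459.7, -303.7, 4.8], 0.61)]
[([571.6, 51.9, 9.8], 0.92)]
t 8.7 p [ 449.8 -305.   158.7] w 70.3 F [-0.1  0.1  0.1] shift [0.017 0.044 0.089]
```

View pics/s9.png

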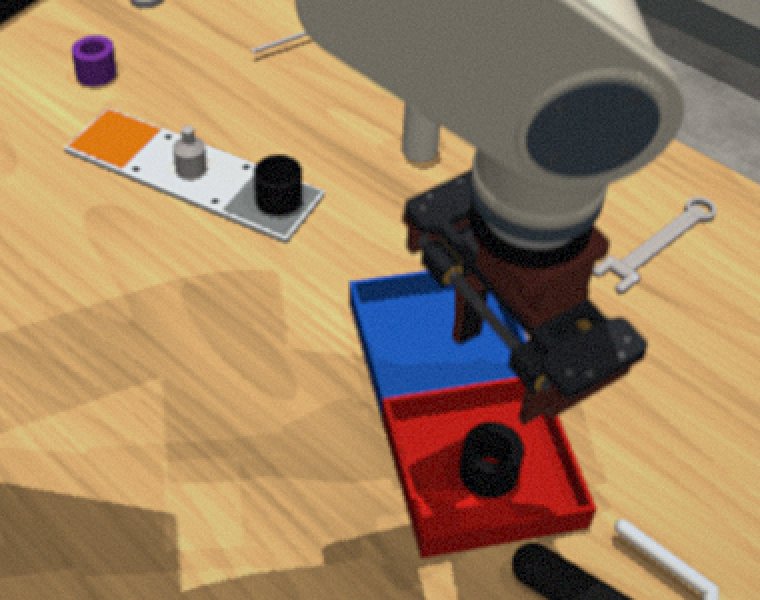

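The tested spacer is in the red bay at (492,460), and the other is on grey at (278,185). I'll check the tested one's uprightness against a projected upright cylinder.

Run:
```python
from h import *
im=optics.get_image('side'); ci=optics.camera_info('side'); K=np.array(ci['mtx'])
R=cv2.Rodrigues(np.array(ci['R']))[0]
c=ray_plane('side',[[180+492/2,150+460/2]],24)[0]
m=(im.max(2)<45).astype('uint8'); m[:355]=0;m[402:]=0;m[:,:405]=0;m[:,447:]=0
n,l,st,ce=cv2.connectedComponentsWithStats(m);i=1+st[1:,4].argmax();obs=(l==i)
obs=cv2.fillPoly(np.zeros_like(m),[cv2.convexHull(np.argwhere(obs)[:,::-1].astype(np.int32))],1)
a=np.linspace(0,2*np.pi,60)
def sil(p):
    from scipy.spatial.transform import Rotation as Ro
    Q=Ro.from_rotvec([p[2],p[3],0])
    X=np.array([[25*np.cos(i),25*np.sin(i),z] for z in(-20,20) for i in a]); X=Q.apply(X)+[p[0],p[1],24]
    u=cv2.projectPoints(X,R,np.array(ci['t'],float),K,np.array([ci['k1'],0,0,0.]))[0][:,0]
    return cv2.fillPoly(np.zeros_like(m),[cv2.convexHull((u*16).round().astype(np.int32))],1,shift=4)
best=[]
for tx in(-.3,-.15,0,.15,.3):
  for ty in(-.3,-.15,0,.15,.3):
    s=max((( (sil([c[0]+dx,c[1]+dy,tx,ty])&obs).sum()/(sil([c[0]+dx,c[1]+dy,tx,ty])|obs).sum()),dx,dy) for dx in range(-8,9,2) for dy in range(-8,9,2))
    best.append((round(s[0],3),tx,ty,s[1:]))
print(c.round(1),st[i],obs.sum(),sorted(best)[::-1][:6])
cv2.imwrite('pics/s10.png',cv2.resize(im[340:420,380:480,::-1],None,fx=6,fy=6,interpolation=cv2.INTER_CUBIC))
```

```text
[ 462.8 -303.4   24. ] [410 362  31  37 892] 935 [(np.float64(0.938), 0.15, -0.3, (-2, 2)), (np.float64(0.891), 0.3, -0.3, (-2, 2)), (np.float64(0.884), 0.15, -0.15, (0, 2)), (np.float64(0.88), 0, -0.3, (-2, 0)), (np.float64(0.867), 0, -0.15, (0, 2)), (np.float64(0.857), 0.3, -0.15, (-2, 2))]
```

View pics/s10.png

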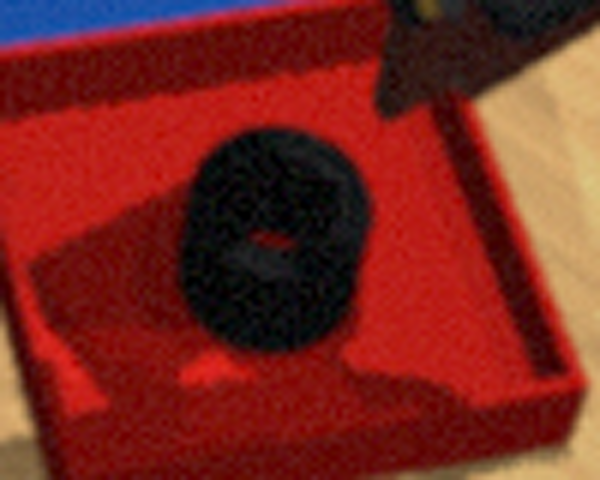

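Run:
```python
from h import *
im=optics.get_image('side'); ci=optics.camera_info('side'); K=np.array(ci['mtx']);Rm=np.array(ci['R']);print('cam',(-Rm.T@ci['t']).round())
R=cv2.Rodrigues(Rm)[0]; a=np.linspace(0,2*np.pi,60)
def P(X): 
    X=np.array(X,float);q=X@Rm.T+ci['t'];s=q[:,:2]/q[:,2:];s=s*(1+ci['k1']*(s**2).sum(1,keepdims=True));return s*[K[0,0],K[1,1]]+[K[0,2],K[1,2]]
out=im[:,:,::-1].copy().repeat(4,0).repeat(4,1)
for x,y,zb in((571.5,51,8),(461,-303,4)):
  for z in(zb,zb+40):
    u=P([[x+25*np.cos(i),y+25*np.sin(i),z] for i in a]); print(x,z,u.min(0).round(1),u.max(0).round(1))
    cv2.polylines(out,[(u*4+2).round().astype(np.int32)],True,(0,255,0),1)
A=out[4*215:4*275,4*280:4*360]; B=out[4*350:4*410,4*385:4*465]
cv2.imwrite('pics/s11.png',np.vstack([A,B]))
im=optics.get_image('wrist'); cv2.imwrite('pics/w11.png',im[:,:,::-1])
```

```text
cam [ -12. -554.  815.]
571.5 8 [307.1 240. ] [331.5 256.9]
571.5 48 [306.4 225.6] [331.4 242.4]
461 4 [408.4 374.5] [438.9 400.6]
461 44 [410.8 360.6] [442.3 387. ]
```

View pics/s11.png

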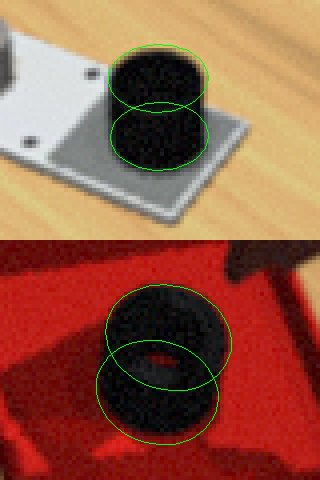

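The upright projection matches both spacers to about 1 px. The earlier tilt fit came from an undersized mask. The arm is clear, so I'll hand in.

```bash
python3 -c "
from h import *
to([450,-300,150]); print(order.close_job())"
```

```text
t 8.85 p [ 447.5 -302.9  154.3] w 70.5 F [ 0.1  0.2 -0.9] shift [-0.014  0.032  0.046]
the job is handed in; nothing more can be done
None
```

I tested the spacer from the orange pad and stood it in the red bay. It hung up on the pin's shoulder, so it is the narrow one. The job was handed in at 8.85 s and reported no verdict.

- **Pin test:** the spacer stopped with its underside about 40 mm above the bench (about 32 mm above the plate). It pushed back with a steady 12 N or so, after a brief 51 N peak at contact. I held it there about 0.3 s, then lifted it off.
- **Final positions:** the tested spacer stands in the red bay near (461, -303). The other spacer stands untouched on the grey pad near (572, 51). The gripper is clear, about 155 mm up, with no force on it.
- **Check that disagreed:** an automatic silhouette fit suggested the tested spacer was tilted about 0.3 rad. I put this down to the dark mask cutting off its edges. Overlaying an upright spacer on the side picture matched to about 1 pixel, and the same overlay looked right on the other spacer.
- **Arm tilt:** the tool drifted to about 0.09 rad of tilt during the run. It did not affect the result.

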